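# Clamp a clay offcut for carving by rolling the clamp's thumbwheel

## Task

Lay the lump of clay lengthwise between the jaws of the small wooden carving clamp and let go of it, then roll the clamp's thumbwheel with a fingertip until the jaws hold the lump gently but firmly, its sprung cork face pressed about half way in. Move the jaw by its wheel only, never by pushing the jaw itself, do not crush the clay, leave the pots and tools alone, and leave the lump held in the clamp with your hand away.

Things in the scene. Friction and masses are not known exactly. Their poses are not given: they have to be found in the camera images.
- clay_lump: Cream leather-hard clay offcut, rigid, 36 (its x) x 52 (its y) x 20 mm high (z), slightly lumpy, about 0.16 kg, lying on the counter left of the clamp. Origin: centre of its underside. Grasp it across the 36 mm.
- clamp: Small pale-wood carving clamp fixed to the counter. Origin: centre of its bed's underside; its y runs along the clamp from the wheel housing (-y end) to the fixed jaw (+y end), z up. Bed 80 (x) x 188 (y) mm, top 12 mm above the counter. Wheel housing: y -90 to -32 mm, 50 mm wide, top 47 mm above the counter. The lump goes flat on the bed between the jaws, its 52 mm along the clamp's y.
- fixed_mid (a point): Centre of the gripping face of the fixed jaw (wood, cork-lined), at y +70 mm in the clamp's frame, 24.5 mm above the counter. The fixed jaw runs from there to y +90, 50 mm wide in x, top 36 mm above the counter.
- jaw: Sliding jaw: wood block 18 long (y), 50 wide, top 36.5 mm above the counter, y -28 to -10 mm in the clamp's frame when fully open; at the start it is up to 10 mm closed, at most 30 mm. The wheel drives it toward the fixed jaw, 8 mm per radian, and it stays where it is left. Pushed directly it resists with about 8 N. Origin: the clamp's origin when fully open, moves with the jaw.
- jaw_top (a point): Centre of the top of the sliding jaw block, 36.5 mm above the counter; 21 mm from point face_mid along the clamp's y when the face is not pressed in.
- face: Cork-faced plate, 50 wide, 23 high, 7 mm thick, on two steel pins before the sliding jaw. Sprung: gives 2 N per mm and can be pressed back 5 mm toward the jaw block, then stops hard. Origin: that of the sliding jaw when free; it shifts back along y as it is pressed in.
- face_mid (a point): Centre of the gripping side of the sprung cork face, 24.5 mm above the counter; 68 mm from fixed_mid when the jaw is fully open. Pressed half way in (2.5 mm) it stands 18.5 mm from jaw_top along the clamp's y.
- wheel_top (a point): Top of the thumbwheel's rim, 51 mm above the counter. Black ribbed wheel, 48 mm across, 13 mm wide, turning about the clamp's x; only 4 mm stands above the cheeks, so it is rolled by a fingertip pressed on it from above (about 10 N) and drawn along the clamp's y: toward the fixed jaw (+y) closes, 0.33 mm of jaw per mm if it does not slip. Needs 3 to 5 N along the rim, stays put.
- pinch_pot: Small cream unfired pinch pot, 60 x 64 x 38 mm, fragile, behind the lump. Origin: centre of its underside. Bystander.
- slip_pot: Squat pale pot of slip, 67 mm across, 34 mm high, behind the clamp. Origin: centre of its underside. Bystander.
- loop_tool: Wire loop tool with a brown handle, 177 mm long (its y), 10 mm high, to the right of the clamp. Origin: centre of its underside. Bystander.
- needle_tool: Pin tool with a grey ribbed grip, 110 mm long (its y), 13 mm high, right of the loop tool. Origin: centre of its underside. Bystander.
Things that resemble listed ones, but are neither listed nor needed, are in the scene too. Several things look just like the clay_lump: the one meant starts farthest to the robot's right.

How it is judged (in metres and radians):
On the way:
1. the lump lies on the bed between the jaws, let go, not yet gripped by the jaws (x of clay_lump in the frame of clamp between -0.012 and 0.012 m and y of clay_lump in the frame of clamp between 0.012 and 0.06 m and z of clay_lump in the frame of clamp between 0.008 and 0.018 m and angle between clay_lump's own z axis and vertical below 0.2 rad and angle between the y axis of clay_lump and the y axis of clamp, either way round below 0.35 rad and contact force between clay_lump and the fingers below 0.2 N and contact force between clay_lump and face below 1 N), for 0.2 s.
At the end, for the whole second after the job is handed in: The lump rests flat on the bed between the jaws, lengthwise (within 20 degrees, within 12 mm of the clamp's centre line), pushed up to the fixed jaw (its centre within 32 mm of it) and pressed by the sprung face with more than 2.5 N, at rest and let go (x of clay_lump in the frame of clamp between -0.012 and 0.012 m and y of clay_lump in the frame of clamp between 0.012 and 0.06 m and z of clay_lump in the frame of clamp between 0.008 and 0.018 m and angle between clay_lump's own z axis and vertical below 0.2 rad and angle between the y axis of clay_lump and the y axis of clamp, either way round below 0.35 rad and contact force between clay_lump and face above 2.5 N and y of clay_lump in the frame of clamp above 0.038 m and linear speed of clay_lump below 0.01 m/s); the robot touches nothing.
It fails at once if the clay is crushed: the sprung face presses on it with more than 25 N (contact force between clay_lump and face above 25 N).
It fails at once if the jaw is pushed directly by the robot with more than 6 N (contact force between any of the fingers, the arm and jaw above 6 N).
It fails at once if a pot or tool is moved by more than 15 mm (distance of any of pinch_pot, slip_pot, loop_tool, needle_tool from where it was at the start of the episode above 0.015 m).
It also fails if it takes over 64 s, if anything falls off the work surface, if the arm or the gripper's body presses on something with over 40 N, if the wrist force passes 120 N, or if a joint passes its speed limit or range.

## Robot

A 6-joint arm with a two-finger parallel gripper is mounted at the origin on a cart in front of the work surface, level with it; the furniture and walls round the work are solid. World frame = base frame: x ahead of the robot, y to its left, z up, the work surface at z = 0. Lengths are in mm, angles in rad, forces in N, time in s.
With the tool pointing down it reaches from about 350 to 975 mm from the base axis. Payload 7.1 kg.
Tool frame: the origin (TCP) lies at the centre of the arm's flange, where the gripper is bolted on; the fingertips stand 182 mm ahead of it and the grasp point (between the pads) lies 163 mm ahead of it; z points along the fingers, y is the line along which they close (so a half turn about z gives the same grasp; the last joint's range is limited). The gripper opens to 88 mm and grips with 3 to 60 N. Pads are 20 mm wide; open, the fingers measure 115 mm over their backs; the gripper's body (75 mm by 178 mm) begins 61 mm behind the grasp point.
Start: joints at [-1.273, 0.423, 1.63, -0, 1.089, -0.019], TCP at [194.723, -593.877, 404.675] pointing down, gripper open.
Joint ranges: [-3, 3], [-0.9, 2.11], [0.09, 2.58], [-1.31, 4.45], [0.11, 2.69], [-2.54, 2.54]. Speed limits (rad/s): [2.39, 2.39, 3.01, 3.14, 3.14, 3.14].

## Interface

Orientations are given as a rotation vector (axis times angle).
In Python, from workcell import readout, get_image, ctrl gives the robot as it stands.
- The arm moves only by the tool step_arm, never from a script. Its argument "targets" is a list that holds one entry, the list of rows, each a list of 7 numbers: the shift along the world's x, y, z as a fraction of full scale, then the turn, a rotation vector about the world's x, y, z as a fraction of full scale, then the opening, from 0 (shut) to 1 (fully open). In form: [[[dx, dy, dz, wx, wy, wz, claw], ...]]. A call has exactly 5 rows; each row shifts and turns the commanded pose from where the row before left it; what a row does not reach is not made up. Full scale, the value 1, is 0.05 m for a shift and 4 degrees for a turn. A row lasts 1/8 s, in which the tool goes at most 62.5 mm and 10.7 degrees, less where a joint would pass 70% of its speed; a pose out of reach is approached as far as the arm can. A call with a number of a shift or a turn outside -1 to 1 is refused whole. A call with a gripper value outside its range is refused whole. The fingers move at their own pace and stop on an object; the grip force is fixed at half the most. Time passes only in rows, so rows that do not move let the fingers close, or fill a call up. It gives the time, the measured TCP pose, the force, the opening and the grip force at its end, in the units of the state.
- readout.get_obs(): the state, without advancing time (a new reading comes with each control period).
- get_image(name): name is "scene" or "side" or "wrist"; returns a dict with "pixels" (384x512x3 uint8, red, green, blue), "intrinsics" (3x3 intrinsics, pixels), "extrinsics" (4x4, takes a point from world to camera coordinates). Camera axes: x right, y down, z forward; pixel columns grow to the right and rows downward; lengths in mm; the calibration is good to about 2 mm. A picture is of the moment at which its call begins. There is no depth.
- ctrl.close_job(): hands the job in; it is judged then, once.
The state is a dict: "t": time; "qpos": joint angles; "qvel": joint speeds; "joint_torque": joint torques, N m; "ee_pos": TCP position; "orientation": TCP orientation; "ft_force": force on the tool from outside, world axes, zero at the start; "moment": the same for the moment, N m; "width": finger opening in mm; "grasp_force": force on a finger pad.
Only numpy, scipy, OpenCV 4.12 (cv2) and the standard library are available. Lean on these libraries where they do the work, as an engineer would, in place of code of your own. Each camera call takes 0.05 s, during which the arm holds its last target. There are 200 camera calls.

## Working session

There is one attempt and no reset: what is moved stays moved. The work goes in short steps, Python scripts to look and compute and a tool call to move; the robot and the scene stay as the last step left them, time stands still between calls to the robot, and variables do not carry over. Pictures are saved under pics/ and viewed, at most 10 in all, crops included, and the job is handed in when it is done.

Besides the shell and the picture viewer there is one more tool, called after "Emit:" by a JSON object that holds its "api" and its "payload". step_arm: Moves the arm, as the interface text tells. Shift numbers are shares of 0.05 m and turn numbers shares of 4 degrees, none past 1 either way. Its arguments: {"type":"object","properties":{"targets":{"type":"array"}},"required":["targets"]}

```bash
mkdir -p pics; cat > h.py <<'E'
import numpy as np, cv2
from workcell import readout, get_image, ctrl
def snap(cam,name,crop=None,scale=1):
    d=get_image(cam); np.savez(f'pics/{cam}.npz',K=d['intrinsics'],E=d['extrinsics'])
    im=np.ascontiguousarray(d['pixels'][:,:,::-1]); cv2.imwrite(f'pics/{name}_raw.png',im)
    if crop: im=im[crop[1]:crop[3],crop[0]:crop[2]]
    cv2.imwrite(f'pics/{name}.png',cv2.resize(im,None,fx=scale,fy=scale,interpolation=cv2.INTER_CUBIC)); return d
def ray(cam,u,v,z):
    c=np.load(f'pics/{cam}.npz'); E=c['E']; R,t=E[:3,:3],E[:3,3]
    o=-R.T@t; d=R.T@np.linalg.solve(c['K'],[u,v,1]); return (o+d*(z-o[2])/d[2]).round(1)
def proj(cam,P):
    c=np.load(f'pics/{cam}.npz'); p=c['K']@(c['E']@np.append(P,1))[:3]; return (p[:2]/p[2]).round(1)
E
python3 -c "
from h import *
for c in ['scene','side']:
    d=snap(c,c+'0',None,1.5); print(c,d['intrinsics'],d['extrinsics'].round(3))
print(readout.get_obs())"
```

```text
scene [[356.65375963   0.         255.40898257]
 [  0.         356.65375963 194.19922912]
 [  0.           0.           1.        ]] [[-8.210000e-01 -5.700000e-01 -1.600000e-02  5.018840e+02]
 [-3.550000e-01  5.330000e-01 -7.680000e-01  1.923420e+02]
 [ 4.460000e-01 -6.250000e-01 -6.410000e-01  1.157082e+03]
 [ 0.000000e+00  0.000000e+00  0.000000e+00  1.000000e+00]]
side [[448.23620259   0.         262.86807801]
 [  0.         448.23620259 199.09610029]
 [  0.           0.           1.        ]] [[ 9.910000e-01 -1.320000e-01  1.600000e-02 -5.221440e+02]
 [-8.800000e-02 -7.460000e-01 -6.600000e-01  1.838990e+02]
 [ 9.900000e-02  6.530000e-01 -7.510000e-01  1.636528e+03]
 [ 0.000000e+00  0.000000e+00  0.000000e+00  1.000000e+00]]
{'t': 0.1, 'qpos': array([-1.27301234e+00,  4.23731153e-01,  1.63058431e+00, -9.47907039e-06,
        1.08861668e+00, -1.89905704e-02]), 'qvel': array([-0.0008372 , -0.00195875, -0.0015094 , -0.00029435, -0.00040644,
       -0.00145169]), 'joint_torque': array([ 6.43356252e-04, -5.45610988e+01, -2.74324125e+01,  6.45754253e-02,
        1.88189844e-02,  1.87843703e-06]), 'ee_pos': array([ 194.64595623, -593.65718348,  404.01154569]), 'orientation': array([-3.10095929e+00, -4.95308241e-01,  3.05281833e-04]), 'ft_force': array([ 0.04564744, -0.43287437,  0.70851924]), 'moment': array([-0.00824326, -0.00095004,  0.02884591]), 'grasp_force': 0.0, 'width': 87.71772432620732}
```

View pics/scene0.png

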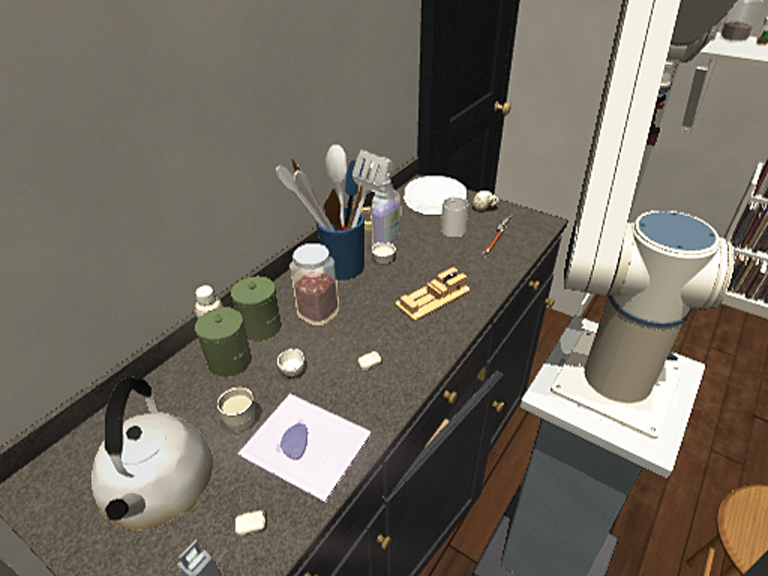

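View pics/side0.png

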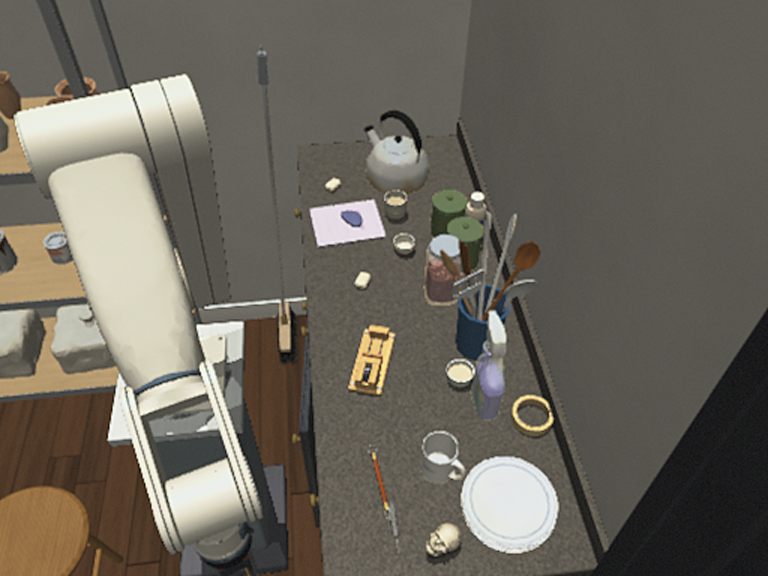

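```bash
python3 -c "
from h import *
a=cv2.imread('pics/side0_raw.png')[175:271,215:279]; b=cv2.imread('pics/scene0_raw.png')[172:252,234:319]
a=cv2.resize(a,None,fx=6,fy=6,interpolation=cv2.INTER_CUBIC); b=cv2.resize(b,None,fx=4.8,fy=4.8,interpolation=cv2.INTER_CUBIC)
m=np.zeros((600,800,3),np.uint8); m[:a.shape[0],:384]=a; m[:b.shape[0],388:388+b.shape[1]]=b; cv2.imwrite('pics/m0.png',m)
for n,u,v,z in [('lump',242,187,20),]: print(n,ray('side',u,v,z),ray('scene',246.7,240,20))
"
```

```text
lump [472.5 238.8  20. ] [463.5 262.8  20. ]
```

View pics/m0.png

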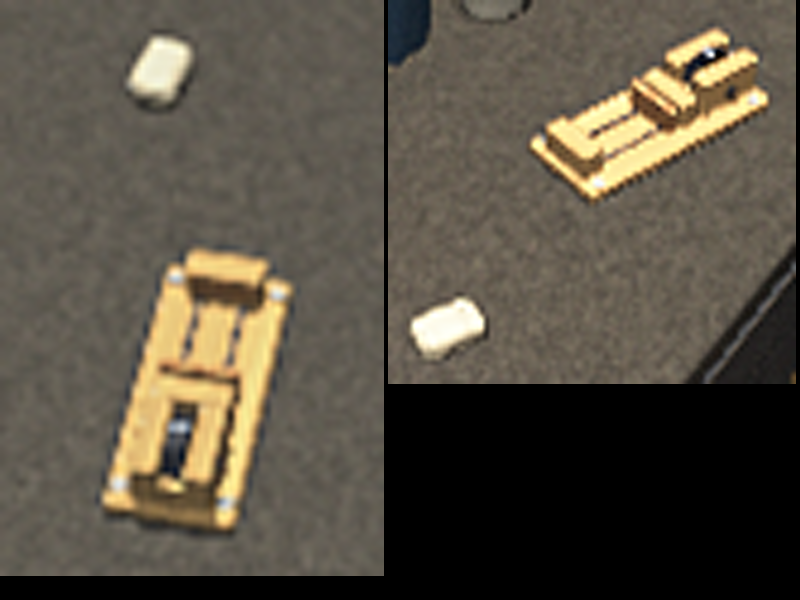

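Side crop: the lump is at raw (242,186), and the clamp runs from raw (244,219), its fixed-jaw end, to (243,260), its wheel end. Scene crop: the lump is at raw (246.5,239.7). I'll fit the poses from both views.

```bash
cat > fit.py <<'E'
from h import *
from scipy.optimize import least_squares
def pose(obs,x0):
    """obs: (cam,u,v,localpoint)"""
    def W(p,L): c,s=np.cos(p[2]),np.sin(p[2]); return [p[0]+c*L[0]-s*L[1],p[1]+s*L[0]+c*L[1],L[2]]
    f=lambda p: np.concatenate([proj(c,W(p,L))-[u,v] for c,u,v,L in obs])
    r=least_squares(f,x0,loss='soft_l1',diff_step=1e-3,x_scale=[10,10,.1]); return r.x,f(r.x).reshape(-1,2)
E
sed -i 's/return (p\[:2\]\/p\[2\]).round(1)/return p[:2]\/p[2]/' h.py
python3 - <<'E'
from fit import *
S=lambda x,y,L:('side',215+x/6-.4,175+y/6-.4,L); C=lambda x,y,L:('scene',234+(x-388)/4.8-.4,172+y/4.8-.4,L)
s=[S(187,252,(-25,90,36)),S(268,262,(25,90,36)),S(291,288,(40,94,12)),S(104,500,(-40,-94,12)),S(237,517,(40,-94,12)),S(168,270,(-40,94,12)),S(133,472,(-25,-90,47)),S(214,486,(25,-90,47))]
c=[C(530,143,(40,94,12)),C(597,193,(-40,94,12)),C(768,97,(-40,-94,12)),C(757,65,(-25,-90,47)),C(728,33,(25,-90,47)),C(667,50,(25,-32,47))]
for o in (s,c,s+c):
    p,r=pose(o,[480,0,-.2]); print(p.round(3)); print(r.round(1).tolist())
# lump silhouettes
ms=[]
for cam,(u,v) in (('side',(242,187)),('scene',(247,240))):
    im=cv2.imread(f'pics/{cam}0_raw.png').astype(int); g=(im.min(2)>125).astype(np.uint8)
    n,l,st,ce=cv2.connectedComponentsWithStats(g); k=l[v,u]; print(cam,k,st[k],ce[k]); ms.append((cam,l==k))
def ren(cam,p):
    c,s=np.cos(p[2]),np.sin(p[2]); P=[]
    for a in(-1,1):
        for b in(-1,1):
            for z in(0,20):
                x,y=a*18,b*26; P.append(proj(cam,[p[0]+c*x-s*y,p[1]+s*x+c*y,z]))
    h=cv2.convexHull(np.array(P,np.float32)); m=np.zeros((384*4,512*4),np.uint8); cv2.fillConvexPoly(m,np.round(h*4+1.5).astype(int),1)
    return cv2.resize(m.astype(np.float32),(512,384),interpolation=cv2.INTER_AREA)
from scipy.optimize import differential_evolution as DE
for sel in (ms[:1],ms[1:],ms):
    r=DE(lambda p:sum(((ren(cm,p)-m)**2).sum() for cm,m in sel),[(440,500),(220,280),(-1.2,1.2)],seed=0,maxiter=12,popsize=8,polish=False); print('lump',r.x.round(3),r.fun)
E
```

```text
[ 4.68805e+02 -2.18390e+01 -3.02000e-01]
[[0.4, -0.4], [-0.1, -0.2], [0.0, -0.8], [0.2, 1.2], [0.1, 1.8], [0.0, -0.8], [-0.5, 0.0], [-0.1, -0.2]]
[ 4.65159e+02 -1.61010e+01 -3.25000e-01]
[[0.0, -0.4], [-0.5, 0.6], [1.4, 0.5], [1.0, -1.4], [-1.8, -1.0], [-0.2, 1.1]]
[ 4.68285e+02 -2.02850e+01 -3.06000e-01]
[[0.3, -0.7], [-0.2, -0.4], [-0.1, -1.1], [-0.0, 0.8], [-0.2, 1.5], [-0.0, -1.1], [-0.8, -0.3], [-0.4, -0.5], [0.1, -1.0], [-0.2, -0.2], [1.0, -0.7], [0.6, -2.5], [-2.3, -1.9], [-0.6, 0.2]]
side 31 [236 181  11  10  73] [241.21917808 185.63013699]
scene 266 [239 234  15  12 114] [245.85964912 239.24561404]
lump [ 4.71955e+02  2.62518e+02 -1.33000e-01] 39.94921875
lump [476.607 251.437  -0.861] 67.0078125
lump [ 4.73785e+02  2.56054e+02 -2.11000e-01] 120.1640625
```

Emit:
{"api": "step_arm", "payload": {"targets": [[[0.6,0.9,0,0,0,1,1],[0.6,0.9,0,0,0,1,1],[0.6,0.9,0,0,0,1,1],[0.6,0.9,0,0,0,1,1],[0.6,0.9,0,0,0,1,1]]]}}

```text
t: 0.72
ee_pos: [345.3, -367.3, 404.5]
orientation: [-2.968, -1.03, 0.0]
ft_force: [-0.2, -0.9, -0.3]
width: 87.7
grasp_force: 0.0
```

Emit:
{"api": "step_arm", "payload": {"targets": [[[0.4,0.9,0,0,0,1,1],[0.4,0.9,0,0,0,1,1],[0.4,0.9,0,0,0,1,1],[0.4,0.9,0,0,0,1,1],[0.4,0.9,0,0,0,1,1]]]}}

```text
t: 1.35
ee_pos: [445.0, -142.3, 404.6]
orientation: [-2.744, -1.53, 0.0]
ft_force: [1.4, -0.5, 1.3]
width: 87.9
grasp_force: 0.0
```

Emit:
{"api": "step_arm", "payload": {"targets": [[[0.2,0.8,0,0,0,1,1],[0.2,0.8,0,0,0,1,1],[0.2,0.8,0,0,0,1,1],[0,0.2,0,0,0,0.7,1],[0,0,0,0,0,0,1]]]}}

```text
t: 1.98
ee_pos: [474.4, -13.8, 404.5]
orientation: [-2.525, -1.869, 0.001]
ft_force: [0.3, -0.4, 0.5]
width: 88.0
grasp_force: 0.0
```

```bash
python3 -c "
from h import *
d=snap('wrist','w1',None,1.5); print(d['extrinsics'].round(2)); o=readout.get_obs(); print(o['ee_pos'],o['orientation'],o['t'])
for L in [(468,-20,12),(474,254,10)]: print(proj('wrist',L)*1.5)"
```

```text
[[ 9.6000e-01 -2.9000e-01 -0.0000e+00 -4.5869e+02]
 [-2.8000e-01 -9.2000e-01  2.9000e-01  8.5720e+01]
 [-8.0000e-02 -2.7000e-01 -9.6000e-01  4.2783e+02]
 [ 0.0000e+00  0.0000e+00  0.0000e+00  1.0000e+00]]
[474.41642656 -14.32867382 404.49689043] [-2.52653389e+00 -1.86702332e+00  1.02225884e-03] 2.025
[372.04800185 260.64713981]
[ 246.29043198 -169.57651666]
```

View pics/w1.png

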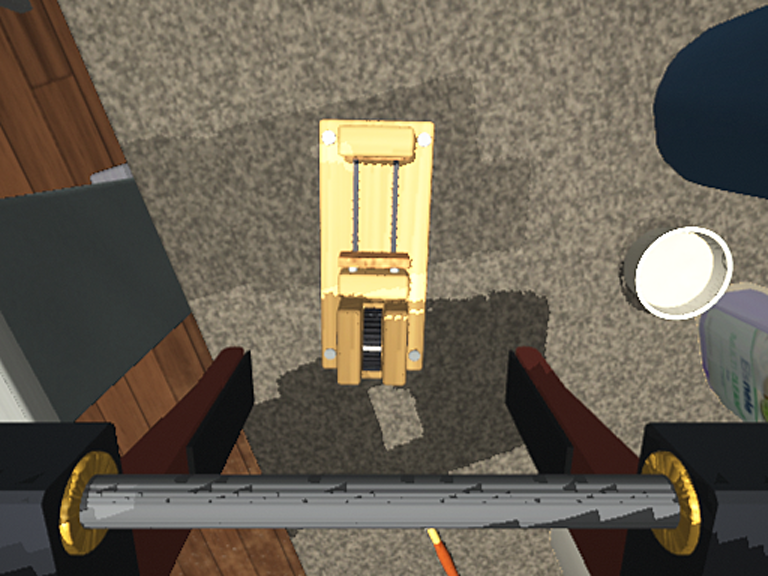

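The wrist view shows the clamp with its bed corners at (320,121), (434,122), (425,369) and (323,367) in the 1.5x view. The sprung face's front edge is at y≈253 and the wheel's centre is at (372,338). It agrees with the first fit.

```bash
python3 - <<'E'
from fit import *
w=lambda x,y,L:('wrist',x/1.5-.2,y/1.5-.2,L)
o=[w(320,121,(-40,94,12)),w(434,122,(40,94,12)),w(425,369,(40,-94,12)),w(323,367,(-40,-94,12)),w(339,125,(-25,90,36)),w(413,125,(25,90,36)),w(338,384,(-25,-90,47)),w(406,386,(25,-90,47)),w(338,300,(-25,-32,47)),w(408,304,(25,-32,47))]
p,r=pose(o,[468,-20,-.3]); print(p.round(3),(r*1.5).round(1).tolist())
c,s=np.cos(p[2]),np.sin(p[2]); R=np.array([[c,s],[-s,c]])
for n,x,y,z in [('face',375,253,36),('jawfront',375,272,36.5),('jawback',375,297,36.5),('fixedjawface',376,157,36),('wheel',372,338,51)]:
    P=ray('wrist',x/1.5-.2,y/1.5-.2,z); print(n,P,(R@(P[:2]-p[:2])).round(1))
print([ (p[:2]+R.T@np.array(q)).round(1) for q in [(0,38),(0,-61)]])
E
```

```text
[ 4.71476e+02 -1.47410e+01 -3.13000e-01] [[-1.6, -3.2], [0.9, -2.2], [-1.4, 1.1], [-0.5, 1.6], [-1.5, -1.7], [2.1, -0.3], [0.0, 0.6], [1.1, -0.4], [-0.5, 8.5], [1.7, 5.7]]
face [473.4  -9.9  36. ] [0.3 5.2]
jawfront [469.4 -22.7  36.5] [ 0.5 -8.2]
jawback [464.1 -40.2  36.5] [  0.8 -26.5]
fixedjawface [492.9  51.3  36. ] [ 0.  69.4]
wheel [454.7 -63.8  51. ] [ -0.8 -51.8]
[array([483.2,  21.4]), array([452.7, -72.8])]
```

Emit:
{"api": "step_arm", "payload": {"targets": [[[0,0.8,0,0,0,0,1],[0,0.8,0,0,0,0,1],[0,0.8,0,0,0,0,1],[0,0.8,0,0,0,0,1],[0,0,0,0,0,0,1]]]}}

```text
t: 2.65
ee_pos: [474.9, 146.6, 404.7]
orientation: [2.526, 1.868, 0.0]
ft_force: [-0.1, -0.1, 0.6]
width: 87.7
grasp_force: 0.0
```

```bash
python3 -c "
from h import *
d=snap('wrist','w2',None,1.5); o=readout.get_obs(); print(o['ee_pos'],o['orientation'],o['t'])
for L in [(474,254,10)]: print(proj('wrist',L)*1.5)"
```

```text
[474.79580994 145.67689575 404.5484728 ] [ 2.52594606e+00  1.86759795e+00 -7.47910038e-04] 2.7
[330.16849889 103.25684162]
```

View pics/w2.png

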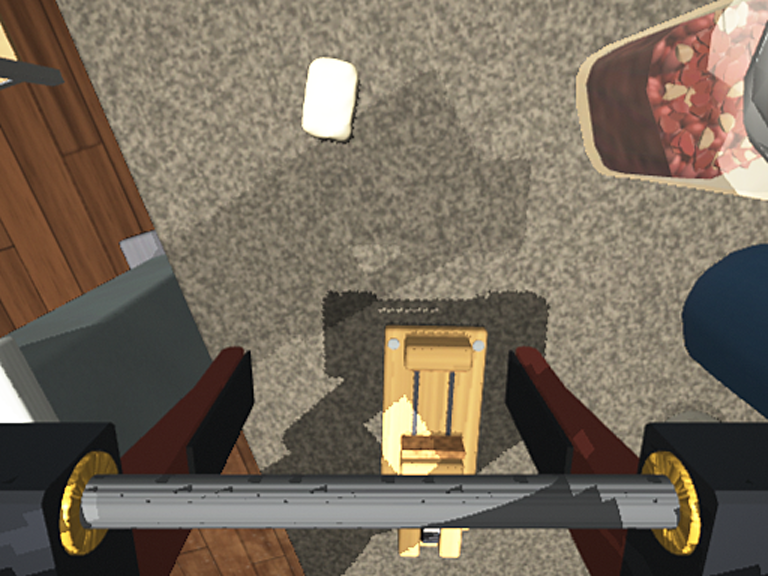

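The lump's outline is (312,58), (357,65), (350,141) and (303,132) in the 1.5x view, so its centre is about (330,99). It agrees with the earlier estimate (330,103).

```bash
python3 - <<'E'
from h import *
im=cv2.imread('pics/w2_raw.png'); g=(im.min(2)>150).astype(np.uint8); n,l,st,ce=cv2.connectedComponentsWithStats(g); k=l[66,220]; print(st[k],ce[k])
pts=np.argwhere(l==k)[:,::-1]; W=np.array([ray('wrist',u,v,14)[:2] for u,v in pts],np.float32)
(r)=cv2.minAreaRect(W); print(r, W.mean(0))
w,v=np.linalg.eigh(np.cov(W.T)); print(np.sqrt(w)*3.46, np.degrees(np.arctan2(*v[::-1,1])))
d=[ray('wrist',x/1.5,y/1.5,14) for x,y in [(312,58),(357,65),(350,141),(303,132)]]; print(d)
E
```

```text
[ 201   38   37   54 1639] [219.03172666  64.84197682]
((474.2298278808594, 257.23565673828125), (50.45052719116211, 33.375732421875), 64.26930236816406) [474.37622 257.44937]
[32.04588015 48.12582542] 62.67219641353075
[array([471.8, 283.9,  14. ]), array([498.9, 271.1,  14. ]), array([479.6, 226.4,  14. ]), array([450.5, 241.5,  14. ])]
```

Emit:
{"api": "step_arm", "payload": {"targets": [[[0,0.55,-0.6,0,0,-0.6,1],[0,0.55,-0.6,0,0,-0.6,1],[0,0.55,-0.6,0,0,-0.6,1],[0,0.55,-0.6,0,0,-0.55,1],[0,0,0,0,0,0,1]]]}}

```text
t: 3.32
ee_pos: [474.5, 255.2, 282.7]
orientation: [-2.671, -1.654, 0.007]
ft_force: [0.5, 0.4, 0.4]
width: 87.8
grasp_force: 0.0
```

Emit:
{"api": "step_arm", "payload": {"targets": [[[0,0.02,-0.6,0,0,0,1],[0,0,-0.6,0,0,0,1],[0,0,-0.5,0,0,0,1],[0,0,-0.2,0,0,0,1],[0,0,0,0,0,0,1]]]}}

```text
t: 3.95
ee_pos: [475.2, 256.1, 190.1]
orientation: [2.671, 1.653, -0.0]
ft_force: [0.1, 0.4, 0.0]
width: 87.7
grasp_force: 0.0
```

Emit:
{"api": "step_arm", "payload": {"targets": [[[0,0,0,0,0,0,0.3],[0,0,0,0,0,0,0.3],[0,0,0,0,0,0,0.3],[0,0,0,0,0,0,0.3],[0,0,0,0,0,0,0.3]]]}}

```text
t: 4.58
ee_pos: [474.7, 257.2, 189.7]
orientation: [-2.671, -1.655, -0.0]
ft_force: [-0.1, 0.2, 0.1]
width: 41.3
grasp_force: 0.0
```

Emit:
{"api": "step_arm", "payload": {"targets": [[[0,0,-0.06,0,0,0,0.4],[0,0,0,0,0,0,0.2],[0,0,0,0,0,0,0.2],[0,0,0,0,0,0,0.2],[0,0,0,0,0,0,0.2]]]}}

```text
t: 5.2
ee_pos: [474.7, 257.1, 186.6]
orientation: [2.671, 1.654, -0.0]
ft_force: [0.4, -0.7, -2.0]
width: 33.6
grasp_force: 30.0
```

Emit:
{"api": "step_arm", "payload": {"targets": [[[0,0,0.2,0,0,0,0.2],[0,0,0.6,0,0,0,0.2],[0,0,0.6,0,0,0,0.2],[0,0,0.2,0,0,0,0.2],[0,0,0,0,0,0,0.2]]]}}

```text
t: 5.82
ee_pos: [474.8, 257.2, 267.3]
orientation: [2.671, 1.654, 0.002]
ft_force: [0.8, -0.2, -2.0]
width: 33.2
grasp_force: 30.0
```

Emit:
{"api": "step_arm", "payload": {"targets": [[[0.03,-0.8,0,0,0,0.4,0.2],[0.03,-0.9,0,0,0,0.4,0.2],[0.03,-0.9,0,0,0,0.4,0.2],[0.03,-0.9,0,0,0,0.4,0.2],[0.03,-0.9,0,0,0,0.4,0.2]]]}}

```text
t: 6.45
ee_pos: [481.7, 35.7, 265.5]
orientation: [-2.547, -1.837, 0.003]
ft_force: [0.7, 0.7, -1.8]
width: 33.1
grasp_force: 30.0
```

Emit:
{"api": "step_arm", "payload": {"targets": [[[0,-0.3,0,0,0,0.14,0.2],[0,0,0,0,0,0,0.2],[0,0,0,0,0,0,0.2],[0,0,0,0,0,0,0.2],[0,0,0,0,0,0,0.2]]]}}

```text
t: 7.08
ee_pos: [482.2, 22.8, 266.6]
orientation: [-2.539, -1.85, 0.0]
ft_force: [0.3, 0.2, -2.1]
width: 33.3
grasp_force: 30.0
```

```bash
python3 -c "
from h import *
d=snap('wrist','w3',None,1.5); o=readout.get_obs(); print(o['ee_pos'],o['orientation'],o['t'],o['ft_force'])
c,s=np.cos(-.313),np.sin(-.313)
for x,y,z in [(-40,94,12),(40,94,12),(-25,90,36),(25,90,36),(25,70,36),(0,-61,51)]: print((x,y),proj('wrist',(471.2+c*x-s*y,-15.2+s*x+c*y,z))*1.5)"
```

```text
[482.21051292  22.69526417 266.64981728] [-2.53890858e+00 -1.85023521e+00 -6.78141470e-06] 7.125 [-0.65892112 -0.44631862 -1.69643024]
(-40, 94) [290.9089396  195.77777463]
(40, 94) [468.11765397 196.07928658]
(-25, 90) [318.41989731 212.00372272]
(25, 90) [440.66196421 212.20969065]
(25, 70) [438.95422207 259.93548464]
(0, -61) [378.95248343 542.09202143]
```

View pics/w3.png

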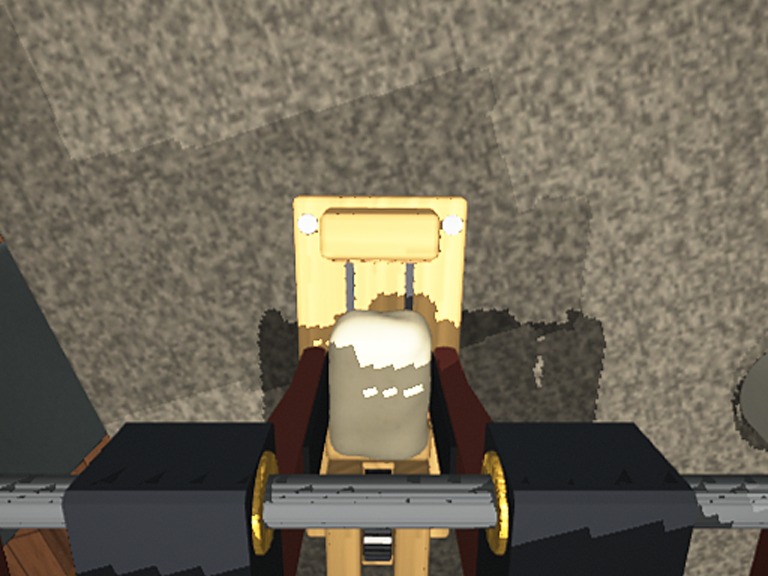

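Emit:
{"api": "step_arm", "payload": {"targets": [[[0.01,0,-0.4,0,0,0,0.2],[0,0,-0.4,0,0,0,0.2],[0,0,-0.3,0,0,0,0.2],[0,0,-0.14,0,0,0,0.2],[0,0,0,0,0,0,0.2]]]}}

```text
t: 7.75
ee_pos: [482.7, 22.2, 204.4]
orientation: [-2.539, -1.849, 0.001]
ft_force: [-0.4, -0.4, -1.4]
width: 33.0
grasp_force: 29.9
```

Emit:
{"api": "step_arm", "payload": {"targets": [[[0,0,-0.06,0,0,0,0.2],[0,0,-0.04,0,0,0,0.2],[0,0,0,0,0,0,0.2],[0,0,0,0,0,0,0.2],[0,0,0,0,0,0,0.2]]]}}

```text
t: 8.38
ee_pos: [482.8, 22.1, 199.8]
orientation: [2.54, 1.849, 0.0]
ft_force: [-0.1, -0.2, -2.6]
width: 33.4
grasp_force: 29.9
```

Emit:
{"api": "step_arm", "payload": {"targets": [[[0,0,-0.03,0,0,0,0.2],[0,0,0,0,0,0,0.2],[0,0,0,0,0,0,0.45],[0,0,0,0,0,0,0.55],[0,0,0,0,0,0,0.6]]]}}

```text
t: 9.0
ee_pos: [482.8, 22.1, 198.2]
orientation: [2.54, 1.849, 0.0]
ft_force: [0.5, -0.3, -0.3]
width: 51.5
grasp_force: 0.0
```

Emit:
{"api": "step_arm", "payload": {"targets": [[[0,0,0,0,0,0,0.7],[0,0,0,0,0,0,0.7],[0,0,0.5,0,0,0,0.7],[0,0,1,0,0,0,0.7],[0,0,0.5,0,0,0,0.7]]]}}

```text
t: 9.62
ee_pos: [483.1, 22.1, 300.2]
orientation: [2.539, 1.848, 0.003]
ft_force: [1.1, -0.7, 0.7]
width: 61.7
grasp_force: 0.0
```

```bash
python3 - <<'E'
from h import *
# w1 pose: rebuild wrist calib saved is w3's; use side/scene w/ w1 relation: shift extrinsics by TCP displacement is unequal yaw -> use pnp on w1 clamp points
K=np.load('pics/wrist.npz')['K']
L=np.array([(-40,94,12),(40,94,12),(40,-94,12),(-40,-94,12),(-25,90,36),(25,90,36),(-25,-90,47),(25,-90,47)],float)
U=np.array([(320,121),(434,122),(425,369),(323,367),(339,125),(413,125),(338,384),(406,386)],float)/1.5-.2
ok,r,t=cv2.solvePnP(L,U,K,None); print((cv2.projectPoints(L,r,t,K,None)[0][:,0]-U).round(1).tolist())
R=cv2.Rodrigues(r)[0]; o=-R.T@t[:,0]
for x,y,z in [(372,308,47),(372,370,47),(372,348,51),(375,253,36),(375,272,36.5),(375,297,36.5)]:
    d=R.T@np.linalg.solve(K,[x/1.5-.2,y/1.5-.2,1]); print((x,y),(o+d*(z-o[2])/d[2]).round(1))
im=cv2.imread('pics/w1_raw.png')[190:270,200:290]; cv2.imwrite('pics/c1.png',cv2.resize(im,None,fx=7,fy=7,interpolation=cv2.INTER_CUBIC))
E
```

```text
[[-0.1, -0.5], [0.2, -0.2], [-0.6, 0.9], [0.6, 0.6], [-0.9, 0.0], [0.6, 0.7], [-0.0, -0.6], [0.3, -0.8]]
(372, 308) [ -0.7 -32.   47. ]
(372, 370) [ -0.2 -79.   47. ]
(372, 348) [ -0.3 -60.3  51. ]
(375, 253) [ 0.6  5.  36. ]
(375, 272) [ 0.7 -8.6 36.5]
(375, 297) [  1.  -27.   36.5]
```

View pics/c1.png

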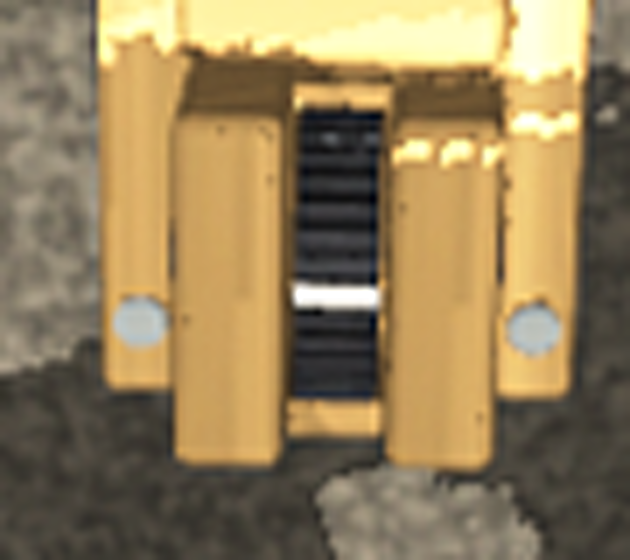

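The crop shows the black wheel between the cheeks, with its white mark at the very top (y≈-60 in the clamp frame). Next I shut the fingers and go above the wheel.

Emit:
{"api": "step_arm", "payload": {"targets": [[[-0.17,-0.52,0,0,0,0,0],[-0.17,-0.52,-0.2,0,0,0,0],[-0.17,-0.52,-0.4,0,0,0,0],[-0.16,-0.52,-0.3,0,0,0,0],[0,0,0,0,0,0,0]]]}}

```text
t: 10.25
ee_pos: [448.4, -82.8, 252.4]
orientation: [-2.541, -1.845, 0.003]
ft_force: [0.0, 0.6, 0.3]
width: 14.6
grasp_force: 0.0
```

Emit:
{"api": "step_arm", "payload": {"targets": [[[0,0,0,0,0,0,0],[0,0,0,0,0,0,0],[0,0,0,0,0,0,0],[0,0,-0.2,0,0,0,0],[0,0,0,0,0,0,0]]]}}

```text
t: 10.88
ee_pos: [448.9, -81.6, 242.4]
orientation: [-2.539, -1.849, 0.002]
ft_force: [-0.1, -0.1, 0.6]
width: 0.1
grasp_force: 0.0
```

Emit:
{"api": "step_arm", "payload": {"targets": [[[0.01,0,-0.16,0,0,0,0],[0,0,0,0,0,0,0],[0,0,-0.02,0,0,0,0],[0,0,-0.02,0,0,0,0],[0,0,0,0,0,0,0]]]}}

```text
t: 11.5
ee_pos: [449.8, -81.9, 233.3]
orientation: [2.54, 1.849, 0.0]
ft_force: [-0.1, 0.7, 1.1]
width: 0.5
grasp_force: 0.5
```

Emit:
{"api": "step_arm", "payload": {"targets": [[[0,0,-0.02,0,0,0,0],[0,0,0,0,0,0,0],[0,0,-0.01,0,0,0,0],[0,0,0,0,0,0,0],[0,0,0,0,0,0,0]]]}}

```text
t: 12.12
ee_pos: [449.9, -82.0, 232.7]
orientation: [2.539, 1.849, 0.001]
ft_force: [-3.1, -0.2, 15.0]
width: 0.6
grasp_force: 7.6
```

Emit:
{"api": "step_arm", "payload": {"targets": [[[0.022,0.068,0,0,0,0,0],[0.022,0.068,0,0,0,0,0],[0.022,0.068,0,0,0,0,0],[0.022,0.068,0,0,0,0,0],[0,0,0,0,0,0,0]]]}}

```text
t: 12.75
ee_pos: [454.3, -68.2, 232.8]
orientation: [2.539, 1.849, 0.001]
ft_force: [-3.0, 0.9, 17.0]
width: 0.6
grasp_force: 8.5
```

```bash
python3 -c "
from h import *
d=snap('wrist','w4',None,1.5); snap('side','s4',(215,205,279,271),6);o=readout.get_obs(); print(o['ee_pos'],o['t'],o['ft_force'])"
```

```text
[454.31880818 -68.24660208 232.77352571] 12.85 [-2.99296522  1.06355933 16.28527612]
```

View pics/w4.png

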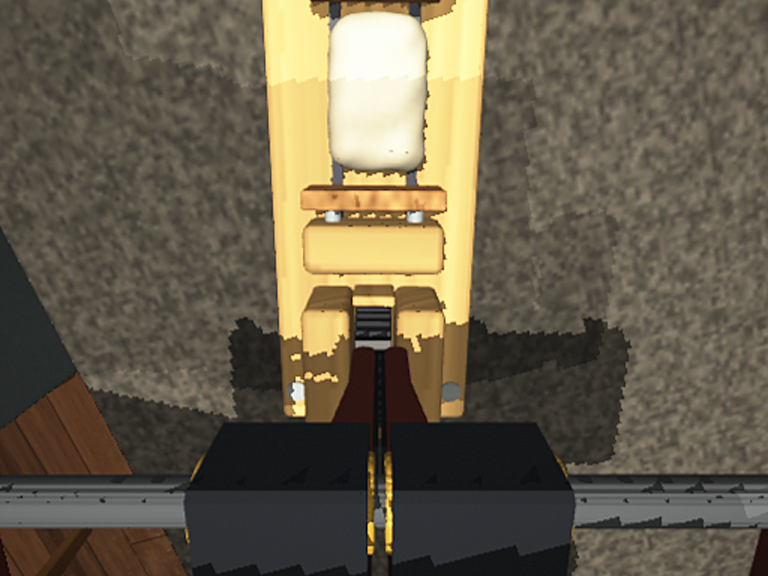

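The wheel turns: its white mark has come forward to (374,343). The lump lies straight at (379,90), the face's front edge is at y≈186 and the jaw block's front edge at y≈220. From here I read jaw position off the pixels numerically.

```bash
cat > m.py <<'E'
from h import *
import sys
def cy(v,z,u=375/1.5):
    P=ray('wrist',u,v,z)[:2]-[471.2,-15.2]; return round(float(P@[.308,.951]),1)
if __name__=='__main__':
    d=snap('wrist',sys.argv[1]); o=readout.get_obs(); print(o['ee_pos'].round(1),o['t'],o['ft_force'].round(1),o['width'])
    g=d['pixels'].astype(int); 
    for u0,u1 in ((205,216),(235,262)):
        c=g[:190,u0:u1].mean(1).round().astype(int)
        print(u0,[(v,cy(v,36),*c[v]) for v in range(100,190) if abs(c[v]-c[v-1]).sum()>28])
E
python3 m.py w5; python3 -c "
from m import *
print(cy(186/1.5-.2,36),cy(207/1.5-.2,36),cy(220/1.5-.2,36.5),cy(270/1.5,36.5),'lump',cy(168/1.5,22),cy(15/1.5,22))"
```

```text
[454.3 -68.3 232.8] 12.9 [-3.5  0.2 17.7] 0.4783763585012629
205 [(123, 8.8, np.int64(176), np.int64(129), np.int64(74)), (124, 8.2, np.int64(99), np.int64(65), np.int64(38)), (127, 6.8, np.int64(217), np.int64(152), np.int64(86)), (128, 6.3, np.int64(245), np.int64(185), np.int64(107)), (139, 0.7, np.int64(198), np.int64(134), np.int64(77)), (140, 0.2, np.int64(188), np.int64(146), np.int64(84)), (143, -1.4, np.int64(240), np.int64(204), np.int64(120)), (145, -2.5, np.int64(180), np.int64(144), np.int64(83)), (146, -3.0, np.int64(143), np.int64(113), np.int64(64)), (150, -5.0, np.int64(165), np.int64(126), np.int64(72)), (151, -5.5, np.int64(226), np.int64(178), np.int64(104)), (152, -6.0, np.int64(238), np.int64(198), np.int64(116)), (179, -20.5, np.int64(225), np.int64(179), np.int64(105)), (180, -21.1, np.int64(202), np.int64(158), np.int64(91)), (183, -22.8, np.int64(240), np.int64(198), np.int64(117)), (184, -23.3, np.int64(246), np.int64(215), np.int64(129))]
235 [(109, 15.6, np.int64(209), np.int64(196), np.int64(159)), (110, 15.2, np.int64(194), np.int64(181), np.int64(145))
[... 1102 characters left out ...]
p.int64(79), np.int64(46)), (147, -3.4, np.int64(117), np.int64(91), np.int64(53)), (150, -5.0, np.int64(142), np.int64(108), np.int64(61)), (151, -5.5, np.int64(210), np.int64(164), np.int64(94)), (152, -6.0, np.int64(236), np.int64(192), np.int64(113)), (179, -20.5, np.int64(241), np.int64(204), np.int64(121)), (180, -21.1, np.int64(224), np.int64(177), np.int64(102)), (181, -21.6, np.int64(191), np.int64(148), np.int64(85)), (182, -22.1, np.int64(145), np.int64(108), np.int64(61)), (183, -22.8, np.int64(245), np.int64(203), np.int64(119)), (184, -23.3, np.int64(253), np.int64(230), np.int64(140)), (189, -26.0, np.int64(229), np.int64(180), np.int64(105))]
8.3 1.3 -3.1 -21.0 lump 13.4 63.2
```

Emit:
{"api": "step_arm", "payload": {"targets": [[[0.022,0.068,0,0,0,0,0],[0,0,0.1,0,0,0,0],[0,0,0.06,0,0,0,0],[-0.055,-0.17,0,0,0,0,0],[-0.055,-0.17,0,0,0,0,0]]]}}

```text
t: 13.52
ee_pos: [449.4, -82.4, 239.5]
orientation: [-2.54, -1.849, 0.0]
ft_force: [-0.7, -0.3, -0.4]
width: 0.5
grasp_force: 0.0
```

Emit:
{"api": "step_arm", "payload": {"targets": [[[0,0,0,0,0,0,0],[0,0,-0.1,0,0,0,0],[0,0,-0.04,0,0,0,0],[0,0,-0.02,0,0,0,0],[0,0,0,0,0,0,0]]]}}

```text
t: 14.15
ee_pos: [449.8, -81.9, 232.5]
orientation: [2.539, 1.85, -0.0]
ft_force: [-5.0, -1.4, 19.4]
width: 0.1
grasp_force: 9.3
```

Emit:
{"api": "step_arm", "payload": {"targets": [[[0.022,0.068,0.003,0,0,0,0],[0.022,0.068,0,0,0,0,0],[0.022,0.068,0,0,0,0,0],[0.022,0.068,0,0,0,0,0],[0.022,0.068,0,0,0,0,0]]]}}

```text
t: 14.78
ee_pos: [455.4, -64.8, 232.7]
orientation: [2.539, 1.849, 0.0]
ft_force: [-3.3, -1.4, 15.1]
width: 0.3
grasp_force: 7.7
```

Emit:
{"api": "step_arm", "payload": {"targets": [[[0,0,0,0,0,0,0],[0,0,0.16,0,0,0,0],[-0.02,-0.06,0,0,0,0,0],[-0.045,-0.14,0,0,0,0,0],[-0.045,-0.14,0,0,0,0,0]]]}}

```text
t: 15.4
ee_pos: [449.4, -82.4, 239.6]
orientation: [-2.539, -1.849, 0.001]
ft_force: [0.8, -0.3, -0.4]
width: 0.4
grasp_force: 0.0
```

```bash
sed -i 's/(v,cy(v,36),\*c\[v\])/(v,cy(v,36),int(c[v].sum()))/; s/range(100,190)/range(60,190)/' m.py; python3 m.py w6
```

```text
[449.2 -82.9 239.5] 15.45 [-0.4  0.1  0.1] 0.6885077667770931
205 [(81, 14.2, 542), (82, 13.7, 496), (94, 7.8, 480), (95, 7.3, 326), (96, 6.9, 457), (97, 6.4, 527), (100, 4.9, 547), (104, 2.9, 482), (105, 2.4, 378), (106, 1.8, 471), (107, 1.3, 542), (135, -13.1, 501), (136, -13.6, 464), (137, -14.1, 427), (138, -14.7, 370), (139, -15.2, 463), (140, -15.7, 535), (141, -16.2, 591), (163, -28.2, 553), (164, -28.7, 467), (165, -29.3, 424), (175, -34.9, 379), (176, -35.5, 501), (177, -36.0, 548)]
235 [(77, 16.2, 550), (78, 15.6, 505), (79, 15.2, 446), (80, 14.7, 354), (81, 14.2, 228), (82, 13.7, 443), (83, 13.2, 547), (95, 7.3, 430), (96, 6.9, 272), (98, 5.9, 280), (103, 3.3, 330), (104, 2.9, 293), (106, 1.8, 410), (107, 1.3, 533), (108, 0.9, 565), (135, -13.1, 573), (136, -13.6, 517), (137, -14.1, 451), (138, -14.7, 395), (139, -15.2, 260), (141, -16.2, 341), (142, -16.8, 431), (143, -17.3, 534), (144, -17.8, 610), (162, -27.7, 587), (163, -28.2, 399), (164, -28.7, 279), (168, -30.9, 310), (169, -31.6, 555), (170, -32.1, 621), (174, -34.3, 521), (175, -34.9, 246), (176, -35.5, 175), (177, -36.0, 114), (179, -37.1, 208), (181, -38.3, 95), (183, -39.5, 185), (184, -40.0, 215), (185, -40.6, 172), (186, -41.2, 99), (187, -41.8, 66), (188, -42.3, 153), (189, -42.9, 219)]
```

Emit:
{"api": "step_arm", "payload": {"targets": [[[0,0,-0.1,0,0,0,0],[0.01,0.01,-0.06,0,0,0,0],[0.022,0.068,0,0,0,0,0],[0.022,0.068,0,0,0,0,0],[0,0,0,0,0,0,0]]]}}

```text
t: 16.08
ee_pos: [452.5, -74.4, 232.7]
orientation: [2.539, 1.85, -0.0]
ft_force: [-5.3, 0.3, 20.1]
width: 0.5
grasp_force: 10.0
```

```bash
python3 m.py w7
```

```text
[452.5 -74.4 232.7] 16.125 [-4.7 -0.1 20.7] 0.38680254755844196
205 [(93, 16.8, 480), (94, 16.4, 448), (95, 15.9, 509), (107, 10.1, 408), (108, 9.7, 332), (109, 9.2, 369), (110, 8.8, 425), (115, 6.2, 408), (116, 5.8, 337), (118, 4.8, 377), (119, 4.2, 527), (120, 3.8, 563), (148, -10.4, 514), (149, -10.9, 465), (150, -11.4, 416), (151, -12.0, 329), (152, -12.5, 451), (153, -13.0, 580), (179, -27.0, 555), (180, -27.5, 458), (181, -28.0, 383)]
235 [(88, 19.3, 563), (89, 18.7, 527), (90, 18.3, 474), (91, 17.8, 399), (92, 17.4, 298), (93, 16.8, 189), (94, 16.4, 422), (95, 15.9, 538), (107, 10.1, 453), (108, 9.7, 262), (109, 9.2, 233), (110, 8.8, 276), (114, 6.8, 304), (118, 4.8, 343), (119, 4.2, 510), (120, 3.8, 553), (148, -10.4, 565), (149, -10.9, 507), (150, -11.4, 440), (151, -12.0, 382), (152, -12.5, 243), (153, -13.0, 315), (154, -13.5, 473), (155, -14.1, 577), (156, -14.6, 608), (179, -27.0, 456), (180, -27.5, 251), (186, -30.8, 446), (187, -31.3, 595), (188, -31.9, 631)]
```

Emit:
{"api": "step_arm", "payload": {"targets": [[[0.022,0.068,0,0,0,0,0],[0.022,0.068,0,0,0,0,0],[0,0,0,0,0,0,0],[0,0,0,0,0,0,0],[0,0,0,0,0,0,0]]]}}

```text
t: 16.75
ee_pos: [454.7, -67.6, 232.7]
orientation: [2.539, 1.849, 0.0]
ft_force: [-3.7, 0.4, 19.5]
width: 0.4
grasp_force: 9.8
```

```bash
python3 m.py w8
```

```text
[454.7 -67.6 232.7] 16.8 [-4.4  0.2 18.9] 0.393140412036868
205 [(103, 19.3, 524), (104, 18.7, 243), (105, 18.2, 398), (106, 17.8, 514), (118, 11.9, 392), (122, 9.9, 424), (124, 9.0, 378), (125, 8.4, 327), (126, 7.9, 273), (127, 7.4, 329), (128, 7.0, 494), (129, 6.4, 552), (157, -7.9, 518), (158, -8.5, 465), (159, -9.0, 415), (160, -9.5, 310), (161, -10.1, 517), (162, -10.7, 596)]
235 [(99, 21.2, 563), (100, 20.6, 523), (101, 20.2, 463), (102, 19.7, 376), (103, 19.3, 269), (104, 18.7, 191), (105, 18.2, 363), (106, 17.8, 522), (107, 17.3, 560), (118, 11.9, 454), (119, 11.4, 274), (120, 11.0, 239), (121, 10.5, 275), (127, 7.4, 320), (128, 7.0, 445), (129, 6.4, 534), (157, -7.9, 567), (158, -8.5, 511), (159, -9.0, 442), (160, -9.5, 364), (161, -10.1, 315), (162, -10.7, 475), (163, -11.2, 607)]
```

Emit:
{"api": "step_arm", "payload": {"targets": [[[0.022,0.068,0,0,0,0,0],[0.004,0.014,0,0,0,0,0],[0,0,0,0,0,0,0],[0,0,0,0,0,0,0],[0,0,0,0,0,0,0]]]}}

```text
t: 17.42
ee_pos: [456.0, -63.6, 232.5]
orientation: [2.539, 1.849, -0.0]
ft_force: [-3.9, -0.4, 16.6]
width: 0.5
grasp_force: 8.0
```

```bash
python3 m.py w9
```

```text
[456.  -63.6 232.5] 17.475 [-3.5 -1.  15.7] 0.5210523305936161
205 [(111, 19.5, 372), (112, 19.1, 173), (113, 18.6, 385), (114, 18.0, 508), (126, 12.1, 396), (129, 10.7, 353), (130, 10.1, 321), (133, 8.6, 370), (134, 8.2, 528), (135, 7.6, 565), (162, -6.5, 533), (163, -7.0, 487), (164, -7.5, 434), (165, -8.0, 390), (166, -8.6, 479), (167, -9.1, 583)]
235 [(107, 21.5, 570), (108, 21.0, 528), (109, 20.5, 469), (110, 20.0, 375), (111, 19.5, 242), (112, 19.1, 188), (113, 18.6, 287), (114, 18.0, 508), (115, 17.6, 566), (126, 12.1, 460), (127, 11.6, 288), (128, 11.1, 234), (129, 10.7, 205), (131, 9.6, 264), (133, 8.6, 362), (134, 8.2, 511), (135, 7.6, 553), (163, -7.0, 540), (164, -7.5, 472), (165, -8.0, 423), (166, -8.6, 290), (167, -9.1, 442), (168, -9.6, 609)]
```

Emit:
{"api": "step_arm", "payload": {"targets": [[[0,0,0.16,0,0,0,0],[0,0,0,0,0,0,0],[-0.08,-0.24,0,0,0,0,0],[0,0,0,0,0,0,0],[0,0,-0.1,0,0,0,0]]]}}

```text
t: 18.1
ee_pos: [451.9, -76.0, 234.7]
orientation: [2.54, 1.848, 0.0]
ft_force: [0.4, 0.8, 0.1]
width: 0.8
grasp_force: 0.0
```

Emit:
{"api": "step_arm", "payload": {"targets": [[[0,0,-0.06,0,0,0,0],[0,0,0,0,0,0,0],[0.015,0.045,0,0,0,0,0],[0,0,0,0,0,0,0],[0,0,0,0,0,0,0]]]}}

```text
t: 18.73
ee_pos: [452.7, -73.5, 232.7]
orientation: [2.539, 1.849, -0.0]
ft_force: [-5.9, -1.2, 19.5]
width: 0.5
grasp_force: 9.9
```

```bash
python3 m.py w10
```

```text
[452.7 -73.5 232.7] 18.775 [-4.2 -2.6 19.8] 0.4907498685111073
205 [(91, 18.6, 484), (93, 17.7, 520), (104, 12.5, 460), (105, 12.0, 285), (106, 11.5, 422), (107, 11.0, 458), (108, 10.6, 368), (109, 10.1, 303), (110, 9.5, 338), (111, 9.1, 481), (112, 8.6, 547), (141, -5.9, 511), (142, -6.5, 466), (143, -7.0, 422), (144, -7.5, 319), (145, -8.0, 369), (146, -8.6, 463), (147, -9.0, 527), (148, -9.5, 584), (181, -27.2, 514), (182, -27.7, 394)]
235 [(87, 20.5, 521), (88, 20.1, 466), (89, 19.6, 388), (90, 19.2, 283), (91, 18.6, 234), (92, 18.2, 486), (93, 17.7, 563), (105, 12.0, 356), (106, 11.5, 271), (108, 10.6, 230), (110, 9.5, 295), (111, 9.1, 400), (112, 8.6, 526), (113, 8.2, 558), (141, -5.9, 561), (142, -6.5, 503), (143, -7.0, 440), (144, -7.5, 383), (145, -8.0, 249), (147, -9.0, 355), (148, -9.5, 484), (149, -10.1, 575), (150, -10.6, 608), (180, -26.7, 510), (181, -27.2, 294), (188, -31.1, 551), (189, -31.6, 635)]
```

Emit:
{"api": "step_arm", "payload": {"targets": [[[0,0,0.1,0,0,0,0],[0,0,0.5,0,0,0,0],[0,0,1,0,0,0,0],[0,0,0.8,0,0,0,0],[0,0,0,0,0,0,0]]]}}

```text
t: 19.4
ee_pos: [453.6, -73.5, 354.3]
orientation: [2.536, 1.847, 0.006]
ft_force: [0.8, -0.2, 0.1]
width: 0.6
grasp_force: 0.0
```

```bash
python3 -c "
from h import *
snap('wrist','w11',(150,0,406,200),3); o=readout.get_obs(); print(o['ee_pos'],o['ft_force'],o['t'])"
```

```text
[452.9073715  -73.36315572 352.60513849] [ 0.06415787 -0.53851679  1.04180058] 19.45
```

View pics/w11.png

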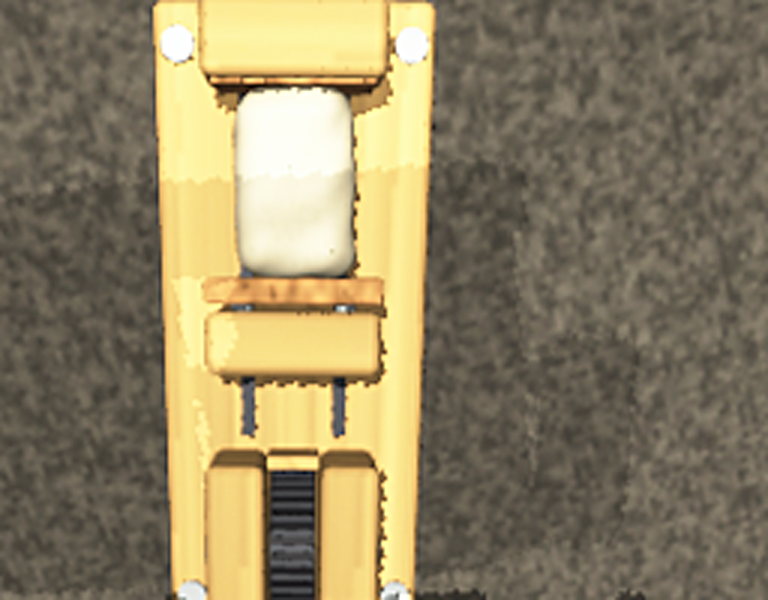

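The last view shows the lump straight between the cork faces (y 85–278 px). The gap behind the sprung face is about 9 px, or 2.5 mm, which is half way in.

```bash
python3 -c "
from h import *
print(ctrl.close_job())"
```

```text
the job is handed in; nothing more can be done
None
```

The job is handed in (the hand-in returned no verdict): the lump lies lengthwise against the fixed jaw, with the sprung face pressed in about 2.5 mm by the picture, the jaw moved only by its wheel, and the hand away.

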